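# Clamp a specimen in the ratchet bench clamp and keep the pressure on

## Robot

A 6-joint arm with a two-finger parallel gripper is mounted at the origin on the work surface. World frame = base frame: x ahead of the robot, y to its left, z up, the work surface at z = 0. Lengths are in mm, angles in rad, forces in N, time in s.
With the tool pointing down it reaches from about 400 to 925 mm from the base axis. Payload 12.5 kg.
Tool frame: the origin (TCP) lies at the very end of the fingers, on their centre line; the grasp point (between the pads) lies 19 mm behind it; x points along the fingers, y is the direction in which the jaws open and shut, and the axes are right-handed (so a half turn about x gives the same grasp; the last joint's range is limited). The gripper opens to 95 mm and grips with 3 to 60 N. Pads are 20 mm wide; open, the fingers measure 119 mm over their backs; the gripper's body (75 mm by 180 mm) begins 59 mm behind the grasp point.
Start: joints at [1.046, 0.491, 1.559, -0, 1.092, -0.106], TCP at [254.151, 571.011, 214.661] pointing down, gripper open.
Joint ranges: [-3.1, 3.1], [-0.84, 2.19], [0.05, 2.79], [-1.13, 4.28], [0.06, 2.93], [-2.69, 2.69]. Speed limits (rad/s): [2.22, 2.22, 2.79, 3.14, 3.14, 3.14].

## Interface

Orientations are given as [roll, pitch, yaw] about the fixed x, y, z axes, in that order (R = Rz(yaw) Ry(pitch) Rx(roll)).
In Python, from cell import * gives the robot as it stands.
- The arm moves only by the tool step_arm, never from a script. Its argument "steps" is a list of rows, each a list of 4 numbers: the shift along the tool's x, y, z in units of 50 mm (1.0 is 50 mm), then the turn about the tool's x in units of 8 degrees (1.0 is 8 degrees). A call has 1 to 20 rows; each row shifts and turns the commanded pose from where the row before left it, along the tool's axes as they then stand; what a row does not reach is not made up. A row lasts 1/8 s, in which the tool goes at most 62.5 mm and 10.7 degrees, less where a joint would pass 70% of its speed; a pose out of reach is approached as far as the arm can. A call is refused whole if a number of a shift passes 1 or a number of a turn 1, either way. A call with a gripper value outside its range is refused whole. "jaw" is the closure, from 0 (fully open) to 1 (shut), set as the call begins (left out, the last holds). The fingers move at their own pace and stop on an object; the grip force is fixed at half the most. Time passes only in rows, so rows that do not move let the fingers close. It gives the time, the measured TCP pose, the force and the opening at its end, in the units of the state.
- state(): the state, without advancing time (a new reading comes with each control period).
- read_camera(name): name is "side" or "top" or "wrist"; returns the picture (480x640x3 uint8, red, green, blue); there is no depth.
- camera_info(name): a dict with "mtx" (3x3 intrinsics, pixels), "eye" and "attitude" of the camera in the world; the wrist camera has in their place "hand_eye" (4x4, takes a point from camera to tool coordinates, whose origin is the TCP and whose axes are the tool frame's). Camera axes: x right, y down, z forward; pixel columns grow to the right and rows downward; lengths in mm; the calibration is good to about 2 mm. The wrist camera is an equidistant fisheye: a pixel r from the principal point sees the ray r / f radians off the axis. A picture is of the moment at which its call begins: read the wrist's pose just before it. camera_info takes no time and is no camera call.
- job_done(): hands the job in, once; it reports no verdict.
The state is a dict: "t": time; "joints": joint angles; "qvel": joint speeds; "tau": joint torques, N m; "eef_pos": TCP position; "tcp_rot": TCP orientation; "ft_force": force on the tool from outside, world axes, zero at the start; "moment": the same for the moment, N m; "opening": opening from 0.0 (shut) to 1.0 (fully open).
Only numpy, scipy, OpenCV 4.12 (cv2) and the standard library are available. Lean on these libraries where they do the work, as an engineer would, in place of code of your own. Each camera call takes 0.05 s, during which the arm holds its last target.

## Task

Stand the loose square metal block on the clamp's bed between the sprung pad and the fixed jaw and let go of it; then pump the clamp's upright trigger by its crossbar until the pad has met the block, pressed it against the fixed jaw, and been pushed about half-way into its sleeve, never all the way in, which would crush the specimen. The program finishes while still holding the trigger forward, because the pressure sags when the trigger is let back. Move the jaw only with the trigger, and leave the tub, meter and spool where they are.

Things in the scene. Friction and masses are not known exactly. Their poses are not given: they have to be found in the camera images.
- clamp: Bench clamp bolted to the table: grey base plate 275 x 70 x 15 mm. Origin on the table under the plate; x runs along the clamp from the trigger towards the fixed jaw (the way the jaw advances), y across, z up. The fixed jaw is a steel upright at the +x end, 50 mm wide, 22 mm thick, top 63 mm above the table, inner face at x = +109 mm. Position and yaw vary.
- seat (a point): Fixed point of the clamp where the block's centre lies when the block stands on the base plate (the bed) flush against the fixed jaw: x = +92 mm, y = 0, 39 mm above the table; axes as the clamp's. The bed is open on both y sides; leaving 3 to 8 mm between block and fixed jaw is fine, the pad pushes it home.
- block_center (a point): Centre of the specimen: a plain aluminium block 34 x 34 mm square, 48 mm tall, about 150 g, standing on the table; centre 24 mm above its underside; axes square to its faces, z up. Loose.
- block: The same block; origin at the centre of its underside.
- jaw (a joint): Advance of the sliding jaw along the clamp's +x (m), 0 to 0.066; starts at 0 to 0.025. It has 3 N of friction; when the trigger is let back a stronger pad spring pushes the jaw back until 3 N is left. Steel, 44 mm wide, top 67 mm above the table. At jaw = 0 with the pad out, the pad's face is at clamp x = +30 mm, 79 mm from the fixed jaw.
- pad (a joint): How far the sprung pad is pushed back into the jaw's sleeve (m): 0 fully out, 0.016 fully in (bottomed). The spring is 1.2 N per mm: half-way is 8 mm, about 10 N.
- pad_face (a point): Centre of the front face of the pad, a black rubber disc 30 mm in diameter and 6 mm thick on a 14 mm steel stem, 42 mm above the table; 20 mm of stem shows between sleeve and disc when fully out, 4 mm when bottomed. Axes as the clamp's.
- sleeve_mouth (a point): Centre of the mouth of the pad's sleeve (26 mm diameter) on the sliding jaw; the pad's face is 26 mm ahead of it when fully out. Axes as the clamp's.
- trigger (a joint): Angle of the ratchet trigger (rad): 0 at rest, leaning 0.2 rad back from upright; 0.4 at its forward stop, leaning 0.2 rad towards the jaw. Pushing it forward (towards the fixed jaw) drives the jaw forward up to 16 mm a full stroke, about 42 mm per rad, after 0 to 4 mm of idle travel (teeth of 4 mm pitch). Letting it back leaves the jaw where it is, but for the sag told under jaw.
- trigger_bar (a point): Centre of the trigger's black crossbar: level, round, 18 mm diameter, 74 mm long across the clamp (clamp y). It swings at radius 113 mm about a pivot at clamp x = -80 mm, 27 mm above the table, so moves 45 mm along clamp x at 138 to 140 mm height. Two legs 7 mm thick run down from it at clamp y = -16.5 and +16.5 mm. Can be pinched from above, fingers closing along clamp x.
- tub_center (a point): Bystander: white plastic tub with screw cap, 54 mm diameter, 60 mm tall, loose; its centre. It and the block may have changed places.
- meter_center (a point): Bystander: grey hand-held meter lying flat, 75 x 140 x 32 mm; its centre.
- spool_center (a point): Bystander: bare copper spool standing on end, 48 mm diameter, 40 mm tall; its centre.
- trigger_pivot (a point): The trigger's pivot, at clamp x = -80 mm, 27 mm above the table. A spring returns the trigger: 1.5 to 3 N at the crossbar; pushing it takes less than 10 N with the pad half in.
There are look-alikes about, which are no part of the job. There is more than one size of the block; the job needs the smallest.

How it is judged (in metres and radians):
On the way, in this order (a step that is already met when the one before it is completed fails the run):
1. the block stands on the clamp's bed between pad and fixed jaw, and is let go (x of block_center in the frame of clamp between 0.045 and 0.096 m and y of block_center in the frame of clamp between -0.014 and 0.014 m and z of block_center in the frame of clamp between 0.034 and 0.044 m and angle between block's own z axis and vertical below 0.1 rad and contact force between each of the arm, the fingers and block below 0.2 N), for 0.2 s.
2. the trigger is pumped well forward (value of joint trigger above 0.2 rad).
At the end, for the whole second after the job is handed in: Through the last second the block stands on the bed flush with the fixed jaw (within about 5 mm, within 15 mm of the clamp's middle), the pad presses it with 5 to 17.5 N (pushed in 4 to 14.5 mm of 16), the robot touches the block no more and holds the trigger forward of its rest (over 0.03 rad) (contact force between pad and block between 5 and 17.5 N and value of joint pad between 0.004 and 0.0145 m and x of block_center in the frame of clamp between 0.087 and 0.096 m and y of block_center in the frame of clamp between -0.015 and 0.015 m and z of block_center in the frame of clamp between 0.034 and 0.045 m and angle between block's own z axis and vertical below 0.12 rad and contact force between each of the arm, the fingers and block below 0.2 N and value of joint trigger above 0.03 rad and contact force between any of the fingers, the arm and trigger above 0.5 N); the arm keeps its last pose, push and grip.
It fails at once if the specimen is crushed: the pad presses it with more than 28 N (contact force between pad and block above 28 N).
It fails at once if the robot pushes the jaw or pad itself with more than 4 N (contact force between any of the arm, the fingers and jaw above 4 N).
It fails at once if a bystander is moved more than 30 mm (distance of any of tub_center, meter_center, spool_center from where it was at the start of the episode above 0.03 m).
It also fails if it takes over 64 s, if anything falls off the work surface, if the arm or the gripper's body presses on something with over 40 N, if the wrist force passes 120 N, or if a joint passes its speed limit or range.

## Working session

There is one attempt and no reset: what is moved stays moved. The work goes in short steps, Python scripts to look and compute and a tool call to move; the robot and the scene stay as the last step left them, time stands still between calls to the robot, and variables do not carry over. Pictures are saved under pics/ and viewed, and the job is handed in when it is done.

Besides the shell and the picture viewer there is one more tool, called after "Call:" in YAML: its name, and indented under it one key for each argument. step_arm: Moves the arm, as the interface text tells. Its arguments: {"type":"object","properties":{"steps":{"type":"array","items":{"type":"array","items":{"type":"number"}}},"jaw":{"type":"number"}},"required":["steps"]}

```bash
ls; mkdir -p pics; python3 - <<'E'
from cell import *
import cv2
s=state(); print(s)
for n in("side","top","wrist"):
    im=read_camera(n); cv2.imwrite(f"pics/{n}0.png",im[:,:,::-1]); print(n,camera_info(n))
E
```

```text
pics
{'t': 0.0, 'joints': array([ 1.04639768e+00,  4.91540338e-01,  1.55945859e+00, -4.12471837e-05,
        1.09167299e+00, -1.05608196e-01]), 'qvel': array([ 0.00057822, -0.00074521,  0.00053929, -0.00084975, -0.00201257,
       -0.00072887]), 'tau': array([ 1.49512165e-03, -6.12657666e+01, -2.58181393e+01,  6.92900363e-02,
        4.82328131e-02, -7.79531319e-05]), 'eef_pos': array([254.0307086 , 570.78027798, 214.07053694]), 'tcp_rot': array([-1.64252191,  1.56971645, -2.06129332]), 'ft_force': array([-0.0813491 , -0.13339125,  0.4694395 ]), 'moment': array([0.00663679, 0.00841368, 0.04001538]), 'opening': 1.0011878368997655}
side {'mtx': array([[507.38731731,   0.        , 318.77002267],
       [  0.        , 507.38731731, 246.18845712],
       [  0.        ,   0.        ,   1.        ]]), 'eye': array([ 226.69024097, -722.48259982,  804.60406802]), 'attitude': array([-2.28369813e+00,  2.25935338e-03, -4.53935819e-01])}
top {'mtx': array([[467.35616835,   0.        , 319.47729422],
       [  0.        , 467.35616835, 245.18608414],
       [  0.        ,   0.        ,   1.        ]]), 'eye': array([ 459.6663735 ,   16.62393228, 1035.6911609 ]), 'attitude': array([-3.01725511, -0.00743733, -1.58460408])}
wrist {'mtx': array([[371.64829954,   0.        , 321.58321352],
       [  0.        , 371.64829954, 241.6629698 ],
       [  0.        ,   0.        ,   1.        ]]), 'hand_eye': array([[ 6.34567175e-04, -2.64352261e-01,  9.64425985e-01,
        -1.70088929e+02],
       [ 9.99999683e-01,  6.32058191e-04, -4.84724561e-04,
         1.37546840e-01],
       [-4.81435310e-04,  9.64425986e-01,  2.64352578e-01,
        -7.44257560e+01],
       [ 0.00000000e+00,  0.00000000e+00,  0.00000000e+00,
         1.00000000e+00]])}
```

View pics/side0.png

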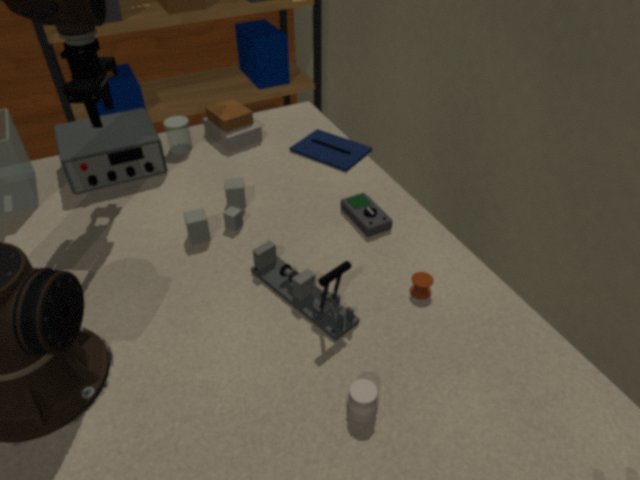

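View pics/top0.png

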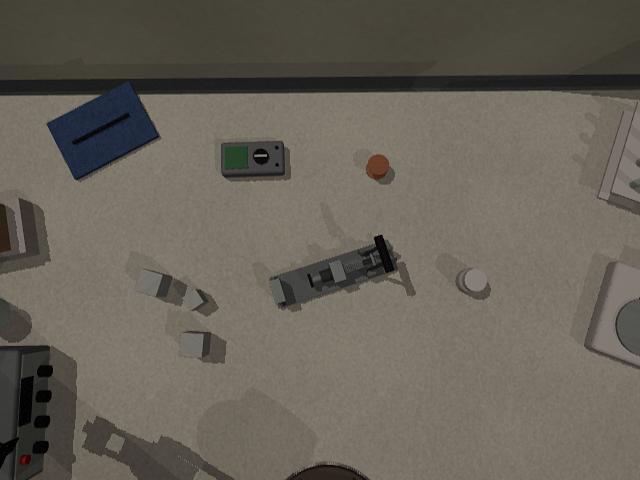

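View pics/wrist0.png

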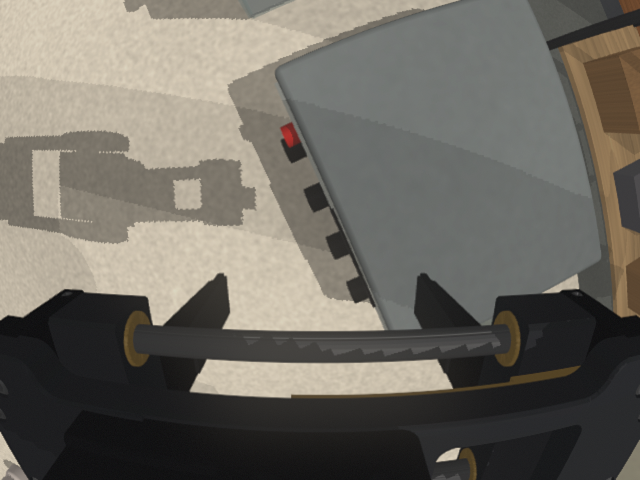

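The side picture shows three grey blocks at (235,193), (232,218) and (197,226). In the top picture they are at (153,283), (196,298) and (195,345). The smallest is (196,298) top and (232,218) side. I'll confirm it in an enlarged crop.

```bash
cat > h.py <<'E'
import numpy as np, cv2
from scipy.spatial.transform import Rotation as R
from cell import *
def RM(a): return R.from_euler('xyz',a).as_matrix()
def ray(n,uv):
    c=camera_info(n);K=c['mtx'];d=RM(c['attitude'])@np.linalg.inv(K)@np.array([uv[0],uv[1],1.]);return c['eye'],d/np.linalg.norm(d)
def onz(n,uv,z):
    e,d=ray(n,uv);return e+d*(z-e[2])/d[2]
def proj(n,p):
    c=camera_info(n);q=RM(c['attitude']).T@(np.asarray(p,float)-c['eye']);q=c['mtx']@(q/q[2]);return q[:2]
def tri(u1,u2,a="top",b="side"):
    e1,d1=ray(a,u1);e2,d2=ray(b,u2)
    t=np.linalg.lstsq(np.c_[d1,-d2],e2-e1,rcond=None)[0];p,q=e1+t[0]*d1,e2+t[1]*d2
    return (p+q)/2,np.linalg.norm(p-q)
def wproj(p,s):
    c=camera_info("wrist");T=c['hand_eye'];K=c['mtx']
    q=RM(s['tcp_rot']).T@(np.asarray(p,float)-s['eef_pos']);q=T[:3,:3].T@(q-T[:3,3])
    th=np.arctan2(np.hypot(q[0],q[1]),q[2]);a=np.arctan2(q[1],q[0]);return np.array([K[0,2]+K[0,0]*th*np.cos(a),K[1,2]+K[0,0]*th*np.sin(a)])
def wray(uv,s):
    c=camera_info("wrist");T=c['hand_eye'];K=c['mtx'];v=(np.array(uv)-K[:2,2])/K[0,0];th=np.hypot(*v)
    d=np.r_[np.sin(th)*v/th,np.cos(th)];Rt=RM(s['tcp_rot']);return Rt@T[:3,3]+s['eef_pos'],Rt@T[:3,:3]@d
def wonz(uv,s,z):
    e,d=wray(uv,s);return e+d*(z-e[2])/d[2]
E
python3 - <<'E'
from h import *
t=cv2.imread("pics/top0.png");s=cv2.imread("pics/side0.png")
a=cv2.resize(t[260:380,120:240],(400,400),interpolation=cv2.INTER_CUBIC);b=cv2.resize(s[165:255,175:265],(400,400),interpolation=cv2.INTER_CUBIC)
cv2.imwrite("pics/c1.png",np.hstack([a,b]))
cv2.imwrite("pics/c2.png",np.hstack([cv2.resize(t[225:315,260:410],(800,480),interpolation=cv2.INTER_CUBIC)]))
cv2.imwrite("pics/c3.png",cv2.resize(s[230:350,240:370],(650,600),interpolation=cv2.INTER_CUBIC))
E
```

```text
(no output)
```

View pics/c1.png

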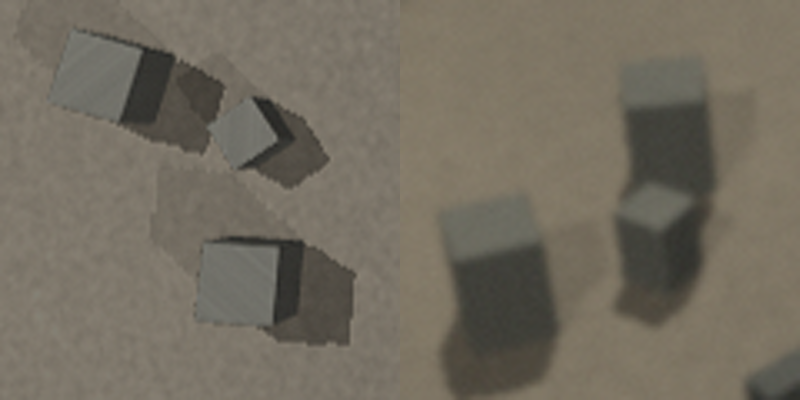

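View pics/c2.png

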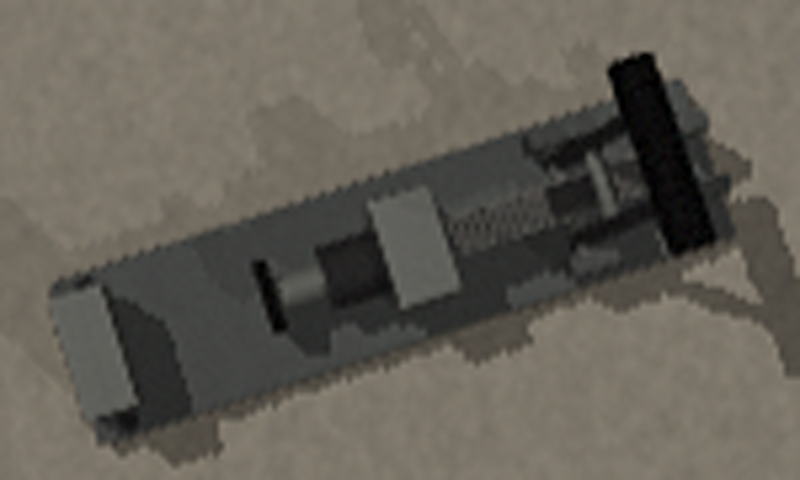

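View pics/c3.png

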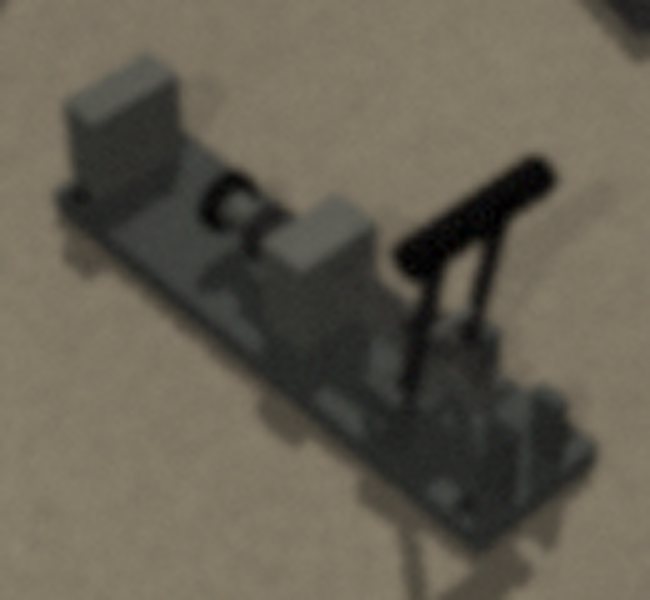

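The crops confirm the small cube at top crop (245,132), clearly the smallest top face and height. In the clamp crop, the fixed jaw top is at (95,350), the pad disc at (270,295), the sliding jaw at (413,247) and the crossbar at (660,155).

```bash
python3 - <<'E'
from h import *
B=np.array([(211,128),(250,97),(279,137),(240,168)])/3.3333+[120-.35,260-.35]
P=np.array([onz("top",u,48)[:2] for u in B]);print("block",P.mean(0),np.linalg.norm(np.roll(P,-1,0)-P,axis=1),np.degrees(np.arctan2(*(np.roll(P,-1,0)-P).T[::-1])))
f=lambda L,z:np.array([onz("top",np.array(u)/5.3333+[260-.4,225-.4],z)[:2] for u in L])
J=f([(52,297),(102,284),(137,405),(87,420)],63);print("fix",J.mean(0));d=(np.roll(J,-1,0)-J);print(np.linalg.norm(d,axis=1),np.degrees(np.arctan2(d[:,1],d[:,0])))
S=f([(368,203),(430,188),(460,290),(402,308)],67);print("slide",S.mean(0));d=(np.roll(S,-1,0)-S);print(np.linalg.norm(d,axis=1),np.degrees(np.arctan2(d[:,1],d[:,0])))
C=f([(632,60),(692,250)],148);print("bar",C.mean(0),C,np.degrees(np.arctan2(*(C[1]-C[0])[::-1])),np.linalg.norm(C[1]-C[0]))
Q=f([(50,283),(108,440),(735,232),(693,80)],15);print("plate",Q,Q.mean(0));d=(np.roll(Q,-1,0)-Q);print(np.linalg.norm(d,axis=1),np.degrees(np.arctan2(d[:,1],d[:,0])))
D=f([(258,262),(282,330)],57);print("disc",D.mean(0))
for n,u,z in(("meter",(253,158),32),("spool",(378,166),40),("tub",(474,281),60)):print(n,onz("top",u,z)[:2])
print("big",onz("top",(149,282),80)[:2],onz("top",(191,345),80)[:2])
#side check block: top center crop(655,207)
U=np.array((655-400,207))/4.444+[175,165];print("side blk",onz("side",U,48)[:2], tri(B.mean(0),U))
E
```

```text
block [471.97602344 273.82270264] [30.7411317  31.44122451 30.64585325 31.35569824] [ -51.61181052 -143.57223817  128.2340441    36.59680973]
fix [487.74247835  96.33945907]
[20.04934578 48.88213416 20.13096529 49.58616121] [ -76.1603991  -164.08164424  105.85199303   15.808816  ]
slide [526.30549769 -28.71628021]
[24.92057445 41.365303   23.6136165  42.894841  ] [ -77.12500462 -164.74343163  106.40814266   16.98018547]
bar [ 552.76136554 -114.06576859] [[ 587.13381679 -104.35800885]
 [ 518.38891429 -123.77352834]] -164.2288081432598 71.43405362257263
plate [[ 517.18550685  118.36209518]
 [ 453.22447061   94.87734127]
 [ 534.3473951  -162.72660132]
 [ 597.55198537 -147.50161416]] [525.57733948 -24.24719476]
[ 68.13624456 270.0753971   65.01246392 277.74499602] [-159.83813729  -72.52008852   13.54362545  106.81925321]
disc [508.59445115  28.02121755]
meter [781.37279865 151.88912282]
spool [ 757.54693276 -123.4077239 ]
tub [ 501.94905962 -314.07828219]
big [507.97152889 355.85542483] [380.82998218 268.0083572 ]
side blk [474.30777005 276.87316552] (array([472.57016067, 272.75220926,  51.3132728 ]), np.float64(1.3951443287227276))
```

```bash
cat >> h.py <<'E'
def plan(target,yawdeg,s=None):
    """tool-y direction angle (mod 180) -> turn first, then shift; prints units"""
    s=s or state();Rt=RM(s['tcp_rot']);y=Rt[:,1];a=np.degrees(np.arctan2(y[1],y[0]))
    d=(yawdeg-a+90)%180-90   # desired world rotation about +z; tool x = -z so turn = -d
    print("tool y at %.2f, world turn %.2f -> turn units %.3f (or %.3f)"%(a,d,-d/8,-(d-np.sign(d)*180)/8),"x",Rt[:,0].round(4),"j6",s['joints'][5].round(3),"pos",s['eef_pos'].round(1),"t",round(s['t'],2))
    for dd in (d,d-np.sign(d)*180):
        R2=R.from_euler('z',dd,degrees=True).as_matrix()@Rt
        sh=R2.T@(np.asarray(target,float)-s['eef_pos']);print("  shift after turn (units 50mm)",(sh/50).round(3), "before turn",(Rt.T@(np.asarray(target,float)-s['eef_pos'])/50).round(3))
E
python3 - <<'E'
from h import *
plan([472,274,150],128.); plan([472,274,150],36.6)
# A height: side crop x offset; top-right corner of A top face
t=lambda x,y:np.array((x,y))/3.3333+[119.65,259.65]
sd=lambda x,y:np.array((x-400,y))/4.444+[174.6,164.6]
for n,a,b in(("A",(97,74),(662,82)),("B",(240,283),(489,228)),("blk",(245,132.5),(655,207))):print(n,tri(t(*a),sd(*b)))
E
```

```text
tool y at 66.00, world turn 62.00 -> turn units -7.750 (or 14.750) x [-4.e-04 -7.e-04 -1.e+00] j6 -0.106 pos [254.1 570.8 214.2] t 0.15
  shift after turn (units 50mm) [ 1.29  -7.361 -0.22 ] before turn [ 1.287 -3.65   6.397]
  shift after turn (units 50mm) [1.278 7.363 0.22 ] before turn [ 1.287 -3.65   6.397]
tool y at 66.00, world turn -29.40 -> turn units 3.675 (or -18.825) x [-4.e-04 -7.e-04 -1.e+00] j6 -0.106 pos [254.1 570.8 214.2] t 0.15
  shift after turn (units 50mm) [ 1.283 -0.039  7.365] before turn [ 1.287 -3.65   6.397]
  shift after turn (units 50mm) [ 1.284  0.041 -7.365] before turn [ 1.287 -3.65   6.397]
A (array([508.41637459, 358.89195337,  73.1049992 ]), np.float64(0.45491598729078586))
B (array([380.78954602, 269.01114978,  71.51128658]), np.float64(0.4396313158697224))
blk (array([472.11591632, 272.47281292,  52.91119713]), np.float64(0.48624971726137084))
```

Call:
step_arm:
  steps:
    - [0,0,0,0.92]
    - [0,0,0,0.92]
    - [0,0,0,0.92]
    - [0,0,0,0.92]
    - [0,0,0.6,0]
    - [0,0,0.6,0]
    - [0,0,0.6,0]
    - [0,0,0.6,0]
    - [0,0,0.6,0]
    - [0,0,0.6,0]
    - [0,0,0.6,0]
    - [0.2,0,0.6,0]
    - [0.2,0,0.6,0]
    - [0.2,0,0.6,0]
    - [0.1,0,0.6,0]
    - [0,0,0.4,0]
    - [0,0,0.2,0]
    - [0,0,0,0]
    - [0,0,0,0]
  jaw: 0.3

```text
t: 2.52
eef_pos: [468.2, 282.4, 179.8]
tcp_rot: [1.992, 1.571, 1.06]
ft_force: [0.6, 0.1, 0.8]
opening: 0.699
```

```bash
python3 - <<'E'
from h import *
s=state(); im=read_camera("wrist"); cv2.imwrite("pics/w1.png",im[:,:,::-1]); plan([472,274,11],36.6,s);print(wproj([472,274,48],s),s['ft_force'])
np.savez("w1.npz",pos=s['eef_pos'],rot=s['tcp_rot'])
E
```

```text
tool y at 36.60, world turn 0.00 -> turn units -0.000 (or 22.500) x [ 1.e-04  2.e-04 -1.e+00] j6 -0.217 pos [468.2 282.4 179.8] t 2.52
  shift after turn (units 50mm) [ 3.376 -0.041  0.18 ] before turn [ 3.376 -0.041  0.18 ]
  shift after turn (units 50mm) [ 3.376  0.039 -0.18 ] before turn [ 3.376 -0.041  0.18 ]
[319.22922171 242.39923411] [0.60532828 0.08899682 0.83690198]
```

View pics/w1.png

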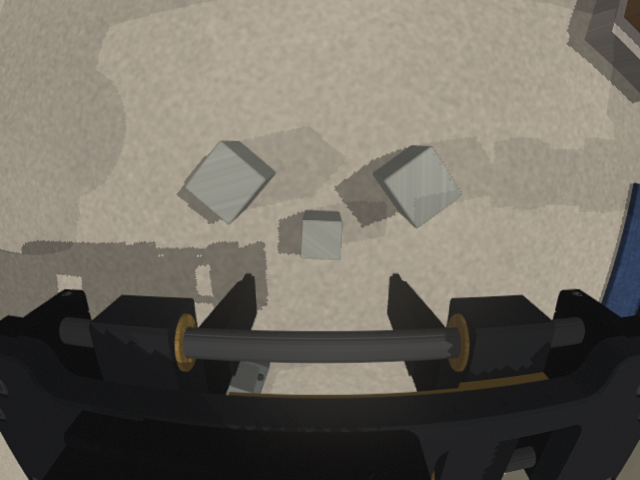

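The small block is at (322,239) with its edges nearly square to the tool. The two larger blocks are at (227,180) and (420,186), well clear of it.

```bash
python3 - <<'E'
from h import *
im=cv2.imread("pics/w1.png");g=cv2.cvtColor(im,cv2.COLOR_BGR2GRAY);hsv=cv2.cvtColor(im,cv2.COLOR_BGR2HSV)
m=((hsv[:,:,1]<28)&(g>130)).astype(np.uint8);m[:200]=0;m[268:]=0;m[:,:290]=0;m[:,352:]=0
m=cv2.morphologyEx(m,cv2.MORPH_OPEN,np.ones((3,3)))
c=max(cv2.findContours(m,0,2)[0],key=cv2.contourArea);r=cv2.minAreaRect(c);print(r)
s=dict(np.load("w1.npz"));s=dict(eef_pos=s['pos'],tcp_rot=s['rot'])
bx=cv2.boxPoints(r);P=np.array([wonz(u,s,48)[:2] for u in bx]);d=np.roll(P,-1,0)-P
print(P.mean(0),np.linalg.norm(d,axis=1),np.degrees(np.arctan2(d[:,1],d[:,0])),wonz(r[0],s,48))
plan([*P.mean(0),11],36.6)
cv2.imwrite("pics/c4.png",cv2.resize(im[190:280,270:370],(600,540),interpolation=cv2.INTER_CUBIC))
E
```

```text
((321.2608337402344, 239.76187133789062), (39.18681335449219, 37.733768463134766), 2.602562189102173)
[472.13424285 276.68936733] [32.91376718 32.57603869 32.95532866 33.48441301] [ 123.30843183   33.97016178  -55.11143034 -146.09746672] [472.00137222 276.86928583  48.        ]
tool y at 36.61, world turn -0.01 -> turn units 0.001 (or -22.499) x [ 1.e-04  2.e-04 -1.e+00] j6 -0.217 pos [468.2 282.5 179.8] t 2.58
  shift after turn (units 50mm) [ 3.376 -0.007  0.14 ] before turn [ 3.376 -0.007  0.14 ]
  shift after turn (units 50mm) [ 3.376  0.005 -0.139] before turn [ 3.376 -0.007  0.14 ]
```

View pics/c4.png

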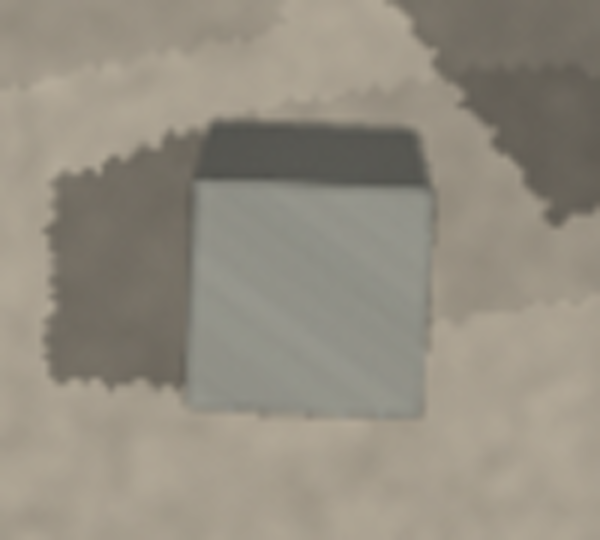

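Call:
step_arm:
  steps:
    - [0.3,0,0.15,0.22]
    - [0.5,0,0,0]
    - [0.5,0,0,0]
    - [0.5,0,0,0]
    - [0.5,0,0,0]
    - [0.5,0,0,0]
    - [0.3,0,0,0]
    - [0.2,0,0,0]
    - [0.07,0,0,0]
    - [0,0,0,0]
    - [0,0,0,0]

```text
t: 3.95
eef_pos: [473.4, 276.0, 11.7]
tcp_rot: [1.415, 1.57, 0.452]
ft_force: [-1.3, -1.0, 0.1]
opening: 0.702
```

Call:
step_arm:
  steps:
    - [0,0,0,0]
    - [0,0,0,0]
    - [0,0,0,0]
    - [0,0,0,0]
    - [0,0,0,0]
    - [0,0,0,0]
  jaw: 1

```text
t: 4.7
eef_pos: [473.1, 275.8, 11.2]
tcp_rot: [2.138, 1.571, 1.174]
ft_force: [-0.5, -0.2, 1.0]
opening: 0.355
```

```bash
python3 - <<'E'
from h import *
s=state(); im=read_camera("wrist"); cv2.imwrite("pics/w2.png",im[:,:,::-1]); print(s['t'],s['opening']*95,s['eef_pos'],s['ft_force']);plan([490,80,150],16.6,s)
E
```

```text
4.7 33.726833785414605 [473.08744163 275.84802034  11.18966669] [-0.48420689 -0.20454615  1.04401131]
tool y at 34.80, world turn -18.20 -> turn units 2.276 (or -20.224) x [ 0.e+00  1.e-04 -1.e+00] j6 -0.2 pos [473.1 275.8  11.2] t 4.7
  shift after turn (units 50mm) [-2.776 -0.795  3.85 ] before turn [-2.776 -1.958  3.409]
  shift after turn (units 50mm) [-2.776  0.795 -3.85 ] before turn [-2.776 -1.958  3.409]
```

View pics/w2.png

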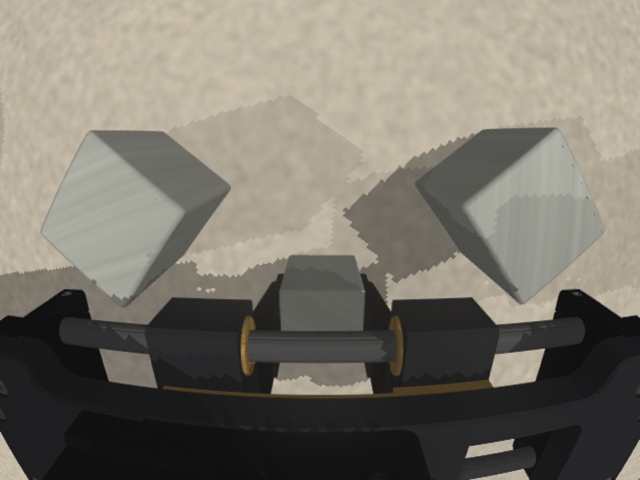

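Call:
step_arm:
  steps:
    - [-0.2,0,0,0]
    - [-0.5,0,0,0]
    - [-0.5,0,0,0]
    - [-0.5,0,0,0]
    - [-0.5,0,0,0.57]
    - [-0.4,0,0,0.57]
    - [-0.2,0,0,0.57]
    - [0,0,0,0.57]
    - [0,-0.1,0.5,0]
    - [0,-0.1,0.6,0]
    - [0,-0.1,0.6,0]
    - [0,-0.1,0.6,0]
    - [0,-0.1,0.6,0]
    - [0,-0.1,0.6,0]
    - [0,-0.1,0.6,0]
    - [0,-0.04,0.5,0]
    - [0,0,0.33,0]
    - [0,0,0,0]
    - [0,0,0,0]
    - [0,0,0,0]

```text
t: 7.25
eef_pos: [507.7, 29.8, 151.2]
tcp_rot: [-2.983, 1.571, 2.019]
ft_force: [-0.1, 0.5, -0.9]
opening: 0.352
```

```bash
python3 - <<'E'
from h import *
s=state(); im=read_camera("wrist"); cv2.imwrite("pics/w3.png",im[:,:,::-1]); print(s['t'],s['opening']*95,s['eef_pos'],s['ft_force']);plan([508,29,150],16.6,s)
np.savez("w3.npz",pos=s['eef_pos'],rot=s['tcp_rot'])
E
```

```text
7.25 33.39737986047504 [507.72113513  29.75253729 151.15314781] [-0.12204177  0.45788432 -0.89139889]
tool y at 16.62, world turn -0.02 -> turn units 0.002 (or -22.498) x [-1.e-04  2.e-04 -1.e+00] j6 -0.362 pos [507.7  29.8 151.2] t 7.25
  shift after turn (units 50mm) [0.023 0.001 0.016] before turn [0.023 0.001 0.016]
  shift after turn (units 50mm) [ 0.023 -0.001 -0.016] before turn [0.023 0.001 0.016]
```

View pics/w3.png

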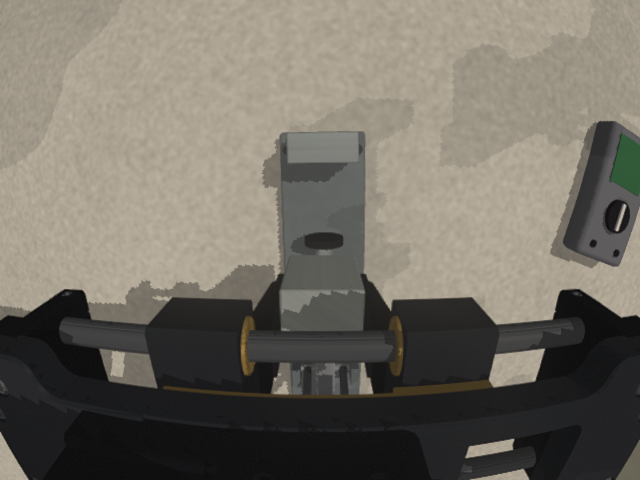

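The wrist view shows the fixed jaw top at (323,150), the pad disc at (324,240), and the held block at (322,300). The clamp is nearly square to the tool. I'll enlarge this to measure.

```bash
python3 - <<'E'
from h import *
im=cv2.imread("pics/w3.png")
cv2.imwrite("pics/c5.png",cv2.resize(im[120:260,260:390],(557,600),interpolation=cv2.INTER_CUBIC))
E
```

```text
(no output)
```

View pics/c5.png

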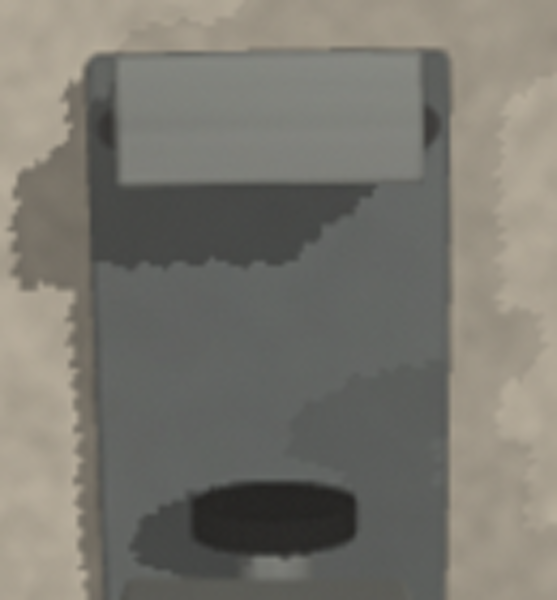

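```bash
python3 - <<'E'
from h import *
s=dict(np.load("w3.npz"));s=dict(eef_pos=s['pos'],tcp_rot=s['rot'])
c=lambda x,y:np.array((x,y))/4.286+[259.6,119.6]
an=lambda a,b:np.degrees(np.arctan2(*(b-a)[:2][::-1]))
W=lambda x,y,z:wonz(c(x,y),s,z)
J=[W(119,186,63),W(424,180,63),W(422,50,63),W(115,55,63)]
print("jaw",np.mean(J,0),[an(J[0],J[1]),an(J[3],J[2]),an(J[0],J[3]),an(J[1],J[2])],np.linalg.norm(J[1]-J[0]),np.linalg.norm(J[2]-J[1]))
L=[W(89,110,15),W(101,590,15)];Rr=[W(449,110,15),W(447,590,15)]
print("plate edges yaw",an(L[1],L[0]),an(Rr[1],Rr[0]),"mid",(L[0]+Rr[0])/2,(L[1]+Rr[1])/2,an((L[1]+Rr[1])/2,(L[0]+Rr[0])/2),np.linalg.norm(L[0]-Rr[0]))
# disc: front top edge center (274,484) z~57
print("disc front",W(274,484,55),W(192,515,42),W(357,512,42))
# held block top -z edge
s2=state();zt=s2['eef_pos'][2]+37
p=wonz((321,289),s2,zt);Rt=RM(s2['tcp_rot']);print("blk -z edge in tool",Rt.T@(p-s2['eef_pos']))
for z in(36,38):print([ (Rt.T@(wonz(u,s2,s2['eef_pos'][2]+z)-s2['eef_pos'])).round(1) for u in((281,290),(363,290))])
E
python3 - <<'E'
import cv2
im=cv2.imread("pics/w3.png");cv2.imwrite("pics/c6.png",cv2.resize(im[235:365,250:390],(650,600),interpolation=cv2.INTER_CUBIC))
E
```

```text
jaw [487.9604089   98.19396217  63.        ] [np.float64(17.812467807754427), np.float64(17.60914934370603), np.float64(107.85431747734197), np.float64(108.06669894615113)] 49.303168226609785 21.157003098921425
plate edges yaw 106.86284986638941 107.6909669953482 mid [487.59005435  99.11152647  15.        ] [516.05498691   7.59168525  15.        ] 107.27698498583146 68.7261221266877
disc front [506.65812454  38.20376287  55.        ] [495.03665131  25.30677818  42.        ] [523.5920078   34.43849616  42.        ]
blk -z edge in tool [-36.9978322   -0.17464846 -18.97509502]
[array([-36. , -15.9, -18. ]), array([-36. ,  16.3, -18.1])]
[array([-38. , -15.6, -18.9]), array([-38. ,  16. , -18.9])]
```

View pics/c6.png

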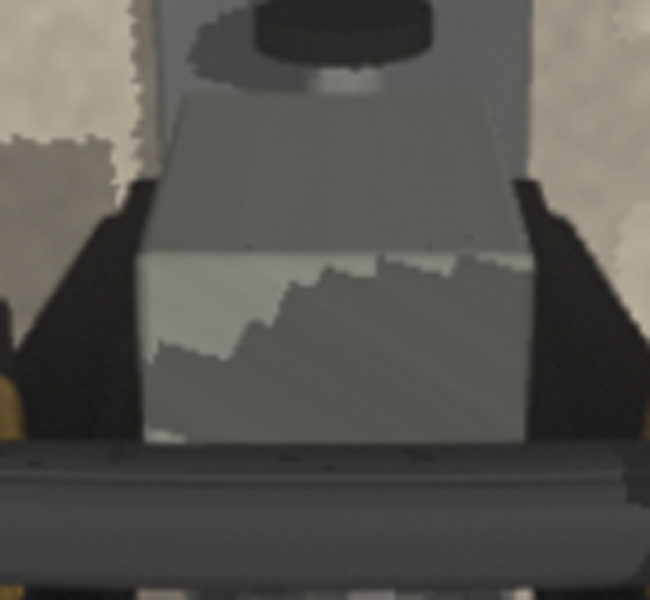

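```bash
python3 - <<'E'
from h import *
plan([498.5,64.8,27],17.5)
E
```

```text
tool y at 16.62, world turn 0.88 -> turn units -0.110 (or 22.390) x [-0.e+00  1.e-04 -1.e+00] j6 -0.362 pos [507.8  29.7 151.1] t 7.3
  shift after turn (units 50mm) [ 2.483  0.034 -0.725] before turn [ 2.483  0.023 -0.726]
  shift after turn (units 50mm) [ 2.483 -0.034  0.726] before turn [ 2.483  0.023 -0.726]
```

Call:
step_arm:
  steps:
    - [0,0.03,-0.3,-0.11]
    - [0,0,-0.3,0]
    - [0.2,0,-0.12,0]
    - [0.4,0,0,0]
    - [0.4,0,0,0]
    - [0.3,0,0,0]
    - [0,0,0,0]
    - [0,0,0,0]

```text
t: 8.3
eef_pos: [499.0, 63.9, 86.5]
tcp_rot: [1.439, 1.57, 0.173]
ft_force: [-0.3, 0.3, -2.1]
opening: 0.356
```

```bash
python3 - <<'E'
from h import *
s=state(); im=read_camera("wrist"); cv2.imwrite("pics/w4.png",im[:,:,::-1]);b=cv2.cvtColor(im,4)
cv2.imwrite("pics/c7.png",cv2.resize(b[60:340,200:440],(514,600),interpolation=cv2.INTER_CUBIC)); plan([498.5,64.8,27],17.5,s)
np.savez("w4.npz",pos=s['eef_pos'],rot=s['tcp_rot'])
E
```

```text
tool y at 17.45, world turn 0.05 -> turn units -0.006 (or 22.494) x [ 5.e-04  1.e-04 -1.e+00] j6 -0.309 pos [499.   63.9  86.5] t 8.3
  shift after turn (units 50mm) [ 1.189 -0.005 -0.02 ] before turn [ 1.189 -0.005 -0.02 ]
  shift after turn (units 50mm) [1.189 0.004 0.019] before turn [ 1.189 -0.005 -0.02 ]
```

View pics/c7.png

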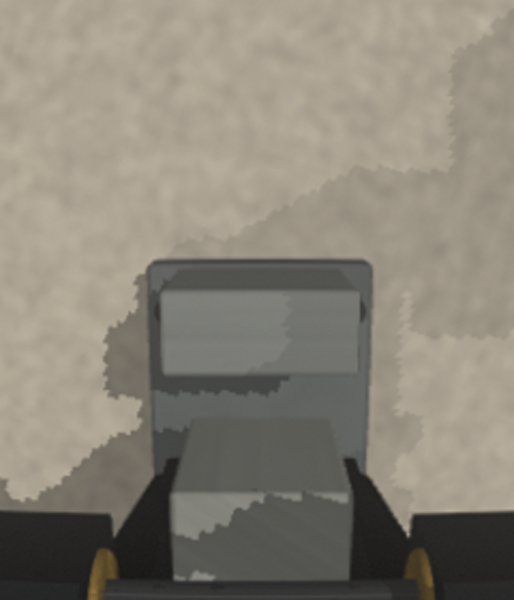

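```bash
python3 - <<'E'
from h import *
s=state();Rt=RM(s['tcp_rot'])
T=lambda x,y,z:(Rt.T@(wonz(np.array((x,y))/2.143+[199.8,59.8],s,z)-s['eef_pos'])).round(1)
print("jaw in edge",T(161,374,63),T(358,374,63),"outer",T(161,290,63),T(358,290,63),"blk edge",T(171,492,s['eef_pos'][2]+37),T(352,492,s['eef_pos'][2]+37))
E
```

```text
jaw in edge [ 23.6 -25.2 -25.4] [ 23.7  24.5 -25.4] outer [ 23.6 -24.6 -46.8] [ 23.7  23.9 -46.8] blk edge [-37.  -16.3 -18.7] [-37.   16.6 -18.7]
```

Call:
step_arm:
  steps:
    - [0.2,0,-0.03,0]
    - [0.3,0,0,0]
    - [0.3,0,0,0]
    - [0.2,0,0,0]
    - [0.12,0,0,0]
    - [0.05,0,0,0]
    - [0,0,0,0]
    - [0,0,0,0]

```text
t: 9.35
eef_pos: [498.5, 65.3, 28.0]
tcp_rot: [1.368, 1.57, 0.102]
ft_force: [0.3, -0.4, -1.5]
opening: 0.359
```

Call:
step_arm:
  steps:
    - [0.02,0,0,0]
    - [0,0,0,0]
    - [0,0,0,0]

```text
t: 9.72
eef_pos: [498.3, 65.3, 26.7]
tcp_rot: [1.666, 1.571, 0.4]
ft_force: [-0.3, 0.1, -1.1]
opening: 0.357
```

Call:
step_arm:
  steps:
    - [0.015,0,0,0]
    - [0,0,0,0]
    - [0,0,0,0]

```text
t: 10.1
eef_pos: [498.4, 65.3, 26.2]
tcp_rot: [1.47, 1.57, 0.204]
ft_force: [-2.1, -0.5, 5.7]
opening: 0.354
```

Contact with the bed shows as an upward force of 5.7 N, so I'll release now.

Call:
step_arm:
  steps:
    - [0,0,0,0]
    - [0,0,0,0]
    - [0,0,0,0]
    - [0,0,0,0]
    - [0,0,0,0]
    - [0,0,0,0]
  jaw: 0.35

```text
t: 10.85
eef_pos: [498.3, 65.3, 25.9]
tcp_rot: [2.41, 1.571, 1.144]
ft_force: [-0.8, 0.3, -0.6]
opening: 0.653
```

Call:
step_arm:
  steps:
    - [-0.1,0,0,0]
    - [-0.3,0,0,0]
    - [-0.5,0,0,0]
    - [-0.5,0,0,0]
    - [-0.5,0,0,0]
    - [-0.5,0,0,0]
    - [-0.5,0,0,0]
    - [-0.3,0,0,0]
    - [0,0,0,0]
    - [0,0,0,0]

```text
t: 12.1
eef_pos: [498.0, 65.3, 185.3]
tcp_rot: [-1.928, 1.57, 3.089]
ft_force: [0.1, 0.6, -1.5]
opening: 0.652
```

```bash
python3 - <<'E'
from h import *
s=state(); im=read_camera("wrist"); cv2.imwrite("pics/w5.png",im[:,:,::-1]);b=cv2.cvtColor(im,4)
print(s['t'],s['opening'],s['eef_pos'],s['ft_force'])
np.savez("w5.npz",pos=s['eef_pos'],rot=s['tcp_rot'])
u=np.array([np.cos(np.radians(107.5)),np.sin(np.radians(107.5))]);o=np.array([488,98.2])-120*u;print("origin",o)
bar=o-102.4*u;print("bar",bar);plan([*bar,160],107.5,s)
E
```

```text
12.1 0.6522148288868332 [497.95421996  65.28427326 185.29466149] [ 0.12954231  0.58804655 -1.50138426]
origin [524.08469594 -16.24603409]
bar [ 554.87696981 -113.90664985]
tool y at 17.45, world turn -89.95 -> turn units 11.244 (or -11.256) x [-9.e-04  0.e+00 -1.e+00] j6 -0.306 pos [498.   65.3 185.3] t 12.1
  shift after turn (units 50mm) [ 0.503  3.761 -0.008] before turn [0.505 0.012 3.76 ]
  shift after turn (units 50mm) [ 0.509 -3.76   0.008] before turn [0.505 0.012 3.76 ]
```

View pics/w5.png

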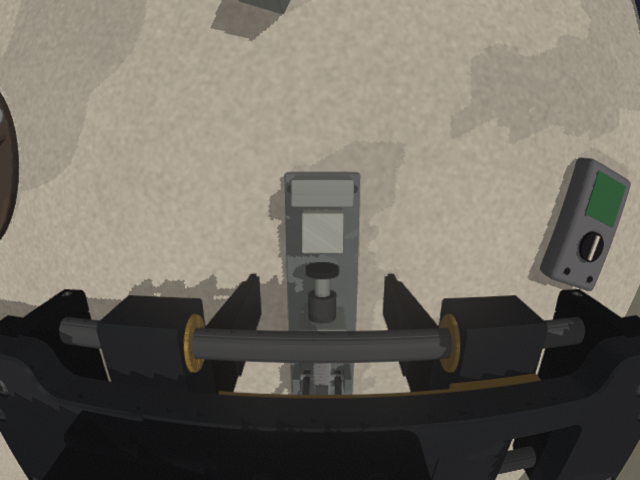

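The block now stands on the bed at (322,233), centred, with a small gap to the jaw edge at row 206. Next is the trigger.

Call:
step_arm:
  steps:
    - [0,0,0,-0.95]
    - [0,0,0,-0.95]
    - [0,0,0,-0.95]
    - [0,0,0,-0.95]
    - [0,0,0,-0.95]
    - [0,0,0,-0.95]
    - [0,0,0,-0.95]
    - [0,0,0,-0.95]
    - [0,0,0,-0.95]
    - [0,0,0,-0.95]
    - [0,0,0,-0.95]
    - [0,0,0,-0.8]
    - [0,0,0,0]

```text
t: 13.78
eef_pos: [498.1, 65.3, 185.1]
tcp_rot: [2.776, 1.569, 3.079]
ft_force: [0.2, -0.0, -0.0]
opening: 0.649
```

```bash
python3 - <<'E'
from h import *
plan([553.5,-111,160],107.5)
E
```

```text
tool y at 107.40, world turn 0.10 -> turn units -0.013 (or 22.487) x [-1.4e-03  1.0e-04 -1.0e+00] j6 -1.876 pos [498.1  65.3 185.1] t 13.78
  shift after turn (units 50mm) [ 5.000e-01 -3.696e+00 -2.000e-03] before turn [ 0.5   -3.696  0.004]
  shift after turn (units 50mm) [0.504 3.695 0.004] before turn [ 0.5   -3.696  0.004]
```

Call:
step_arm:
  steps:
    - [0,-0.3,0,0]
    - [0,-0.6,0,0]
    - [0,-0.6,0,0]
    - [0,-0.6,0,0]
    - [0,-0.6,0,0]
    - [0,-0.5,0,0]
    - [0,-0.35,0,0]
    - [0,-0.15,0,0]
    - [0,0,0,0]
    - [0,0,0,0]

```text
t: 15.02
eef_pos: [553.6, -110.6, 185.9]
tcp_rot: [1.805, 1.571, 2.11]
ft_force: [0.2, 0.1, 0.5]
opening: 0.652
```

```bash
python3 - <<'E'
from h import *
s=state(); im=read_camera("wrist"); cv2.imwrite("pics/w6.png",im[:,:,::-1]);plan([553.5,-111,120],107.5,s)
print(wproj([554.9,-113.9,148],s),wproj([553.5,-111,148],s))
E
```

```text
tool y at 107.47, world turn 0.03 -> turn units -0.004 (or 22.496) x [-1.e-04  2.e-04 -1.e+00] j6 -2.19 pos [ 553.6 -110.6  185.9] t 15.03
  shift after turn (units 50mm) [ 1.317 -0.008 -0.004] before turn [ 1.317 -0.008 -0.004]
  shift after turn (units 50mm) [1.317 0.007 0.004] before turn [ 1.317 -0.008 -0.004]
[315.45005884 270.34662103] [320.81492737 269.61504001]
```

View pics/w6.png

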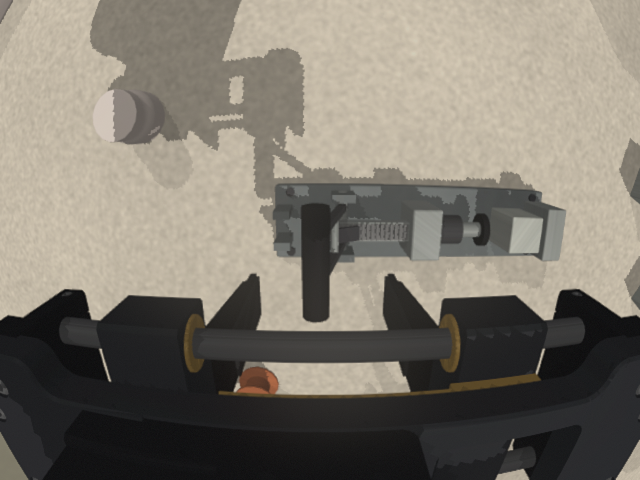

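The bar's axis is at column 316, and 315.5 was predicted. It sits between the fingers, and the pad, stem and block are visible on the right. I'll descend and pinch.

Call:
step_arm:
  steps:
    - [0.2,0,0,0]
    - [0.3,0,0,0]
    - [0.3,0,0,0]
    - [0.3,0,0,0]
    - [0.2,0,0,0]
    - [0,0,0,0]
    - [0,0,0,0]

```text
t: 15.95
eef_pos: [554.0, -111.3, 121.2]
tcp_rot: [-0.506, 1.57, -0.202]
ft_force: [-0.5, 0.4, 0.3]
opening: 0.647
```

Call:
step_arm:
  steps:
    - [0,0,0,0]
    - [0,0,0,0]
    - [0,0,0,0]
    - [0,0,0,0]
    - [0,0,0,0]
    - [0,0,0,0]
    - [0,0,0,0]
  jaw: 1

```text
t: 16.82
eef_pos: [554.1, -111.5, 121.2]
tcp_rot: [-0.731, 1.57, -0.427]
ft_force: [1.0, -3.5, 4.2]
opening: 0.187
```

```bash
python3 - <<'E'
from h import *
s=state(); im=read_camera("wrist"); cv2.imwrite("pics/w7.png",im[:,:,::-1]);print(s['t'],s['opening']*95,s['eef_pos'],s['ft_force'],s['moment'])
u=np.array([-.3007,.9537]);print("clamp x of tcp",(s['eef_pos'][:2]-[524.1,-16.2])@u)
E
```

```text
16.825 17.737132390152993 [ 554.13164182 -111.5353528   121.17967677] [ 1.03461358 -3.47237759  4.20463514] [-0.69539502 -0.19726939 -0.01009667]
clamp x of tcp -99.95184065760901
```

View pics/w7.png

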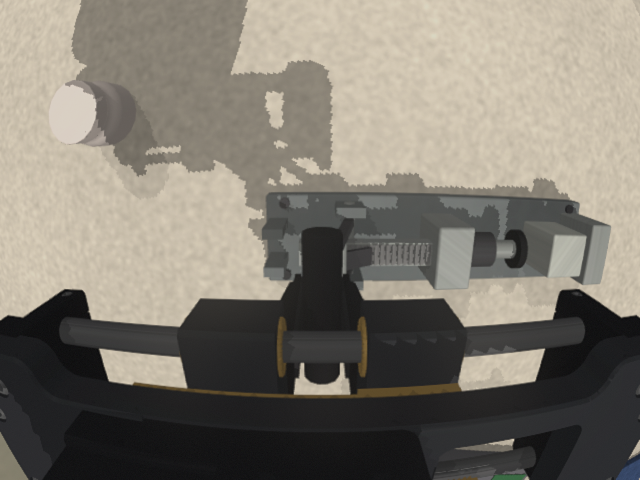

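The bar is pinched (opening 17.7 mm). A first stroke of up to 15 mm of jaw travel is below the roughly 24 mm needed to press, so it is safe.

Call:
step_arm:
  steps:
    - [0,0.1,0,0]
    - [-0.01,0.1,0,0]
    - [-0.01,0.1,0,0]
    - [0,0.1,0,0]
    - [0,0.1,0,0]
    - [0,0.1,0,0]
    - [0.01,0.1,0,0]
    - [0.01,0.08,0,0]
    - [0,0,0,0]
    - [0,0,0,0]

```text
t: 18.12
eef_pos: [543.3, -74.4, 121.7]
tcp_rot: [-0.605, 1.567, -0.301]
ft_force: [3.5, -3.6, 6.8]
opening: 0.182
```

```bash
cat > look.py <<'E'
from h import *
import sys
n=sys.argv[1]
s=state(); im=read_camera("wrist"); cv2.imwrite(f"pics/{n}.png",im[:,:,::-1])
u=np.array([-.3007,.9537]);x=(s['eef_pos'][:2]-[524.1,-16.2])@u
print(s['t'],"open",s['opening']*95,s['eef_pos'].round(1),"clampx",x.round(2),"theta",(np.arcsin((x+80)/113)+.2).round(3),"Fu",(s['ft_force'][:2]@u).round(2),s['ft_force'].round(2))
for k in (30,60):pass
# label reference: project clamp points (fixed jaw inner top edge)
o=np.array([524.1,-16.2])
for cx,z in((109,63),(30,57),(50,57),(70,57)):print(cx,wproj([*(o+cx*u),z],s).round(1),end=' ')
c=im[180:300,380:640,::-1] if len(sys.argv)<3 else im[eval(sys.argv[2])][:,:,::-1]
cv2.imwrite(f"pics/{n}c.png",cv2.resize(c,None,fx=3,fy=3,interpolation=cv2.INTER_CUBIC))
E
python3 look.py w8
```

```text
18.125 open 17.276243804115506 [543.3 -74.4 121.7] clampx -61.24 theta 0.367 Fu -4.5 [ 3.49 -3.62  6.81]
109 [551.1 255.7] 30 [453.8 254.4] 50 [479.7 254.2] 70 [504.  253.9]
```

View pics/w8c.png

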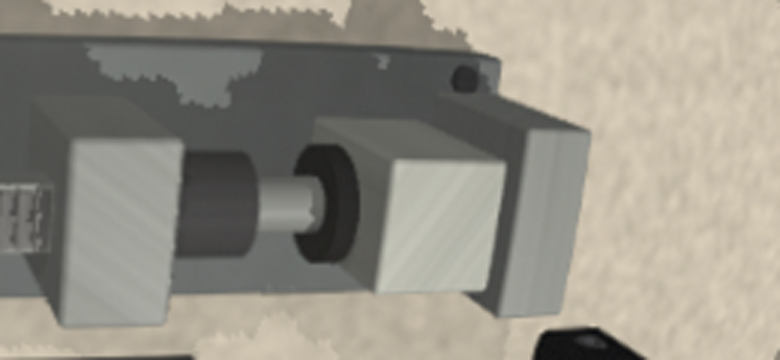

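After stroke one the pad (disc at crop column 330) is a few mm short of the block, and the block still stands upright. I'll let the trigger back and start stroke two.

Call:
step_arm:
  steps:
    - [0,-0.1,0,0]
    - [-0.01,-0.1,0,0]
    - [-0.01,-0.1,0,0]
    - [0,-0.1,0,0]
    - [0,-0.1,0,0]
    - [0,-0.1,0,0]
    - [0.01,-0.1,0,0]
    - [0.01,-0.08,0,0]
    - [0,0,0,0]
    - [0,0,0,0]

```text
t: 19.42
eef_pos: [553.3, -111.3, 120.7]
tcp_rot: [2.747, 1.57, 3.051]
ft_force: [-1.8, 0.6, 0.3]
opening: 0.179
```

```bash
python3 look.py w9 "np.s_[180:300,380:640]"
```

```text
19.425 open 16.97961030603718 [ 553.3 -111.3  120.7] clampx -99.48 theta 0.027 Fu 1.12 [-1.83  0.6   0.31]
109 [587.6 257.2] 30 [501.9 256.5] 50 [524.8 256.1] 70 [546.1 255.7]
```

Call:
step_arm:
  steps:
    - [0,0.1,0,0]
    - [-0.01,0.1,0,0]
    - [-0.01,0.1,0,0]
    - [0,0.1,0,0]
    - [0,0.1,0,0]
    - [0,0.08,0,0]
    - [0,0,0,0]
    - [0,0,0,0]

```text
t: 20.48
eef_pos: [546.1, -84.4, 123.1]
tcp_rot: [-0.889, 1.567, -0.584]
ft_force: [-1.3, -5.3, 8.3]
opening: 0.182
```

```bash
python3 look.py w10 "np.s_[180:300,380:640]"
```

```text
20.475 open 17.29685660466335 [546.1 -84.4 123.1] clampx -71.67 theta 0.274 Fu -4.65 [-1.29 -5.29  8.34]
109 [560.8 255.6] 30 [466.9 254.3] 50 [491.9 254.1] 70 [515.3 253.8]
```

View pics/w10c.png

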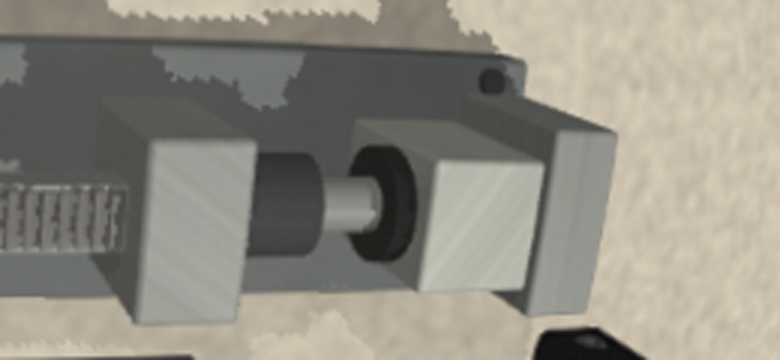

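The pad has met the block (disc at crop column 385) and is pushing it home, with a small gap left to the jaw. I'll continue the stroke slowly.

Call:
step_arm:
  steps:
    - [0,0.06,0,0]
    - [0,0.06,0,0]
    - [0.01,0.06,0,0]
    - [0.01,0.03,0,0]
    - [0,0,0,0]
    - [0,0,0,0]

```text
t: 21.28
eef_pos: [543.3, -74.5, 122.1]
tcp_rot: [-0.834, 1.566, -0.529]
ft_force: [0.5, -6.1, 8.9]
opening: 0.183
```

```bash
python3 look.py w11 "np.s_[180:300,380:640]"
```

```text
21.275 open 17.389055179800785 [543.3 -74.5 122.1] clampx -61.36 theta 0.366 Fu -5.94 [ 0.48 -6.08  8.89]
109 [551.1 255.8] 30 [454.  254.4] 50 [479.8 254.2] 70 [504.1 253.9]
```

View pics/w11c.png

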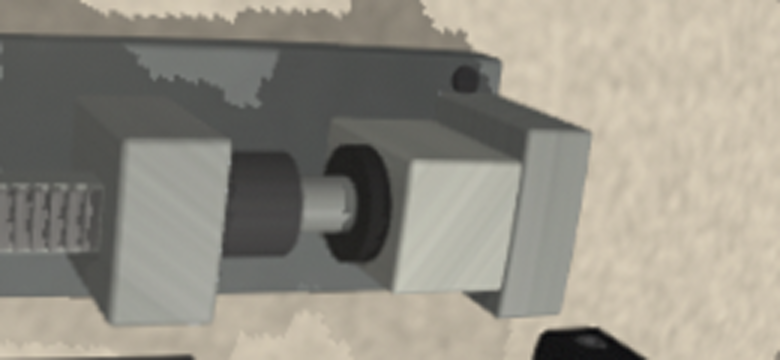

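```bash
cat >> h.py <<'E'
def padin(sl,dc,s,off=(380,180),y=205):
    u=np.array([-.3007,.9537]);o=np.array([524.1,-16.2]);q=lambda c,z:((wonz(np.array((c,y))/3+[off[0]-.33,off[1]-.33],s,z)[:2]-o)@u)
    a,b=q(sl,55),q(dc,57);return a.round(1),b.round(1),"pad in",(26-(b-a)).round(1)
E
python3 - <<'E'
from h import *
s=state();print("w8",padin(258,359,s));print("w11",padin(302,391,s))
a=cv2.imread("pics/w8c.png");b=cv2.imread("pics/w11c.png")
cv2.imwrite("pics/cmp.png",cv2.resize(np.vstack([a[110:290,150:450],b[110:290,150:450]]),None,fx=1.6,fy=1.6))
E
```

```text
w8 (np.float64(39.2), np.float64(65.2), 'pad in', np.float64(-0.1))
w11 (np.float64(50.7), np.float64(74.3), 'pad in', np.float64(2.5))
```

View pics/cmp.png

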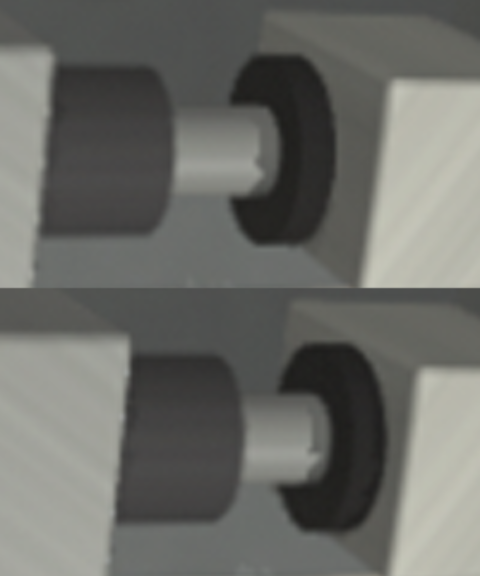

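The pad is measured 2.5 mm in with the block flush, and the same method read 0 on the earlier free-pad picture. I'll let back, then do a third stroke in small, measured steps.

Call:
step_arm:
  steps:
    - [0,-0.1,0,0]
    - [-0.01,-0.1,0,0]
    - [-0.01,-0.1,0,0]
    - [0,-0.1,0,0]
    - [0,-0.1,0,0]
    - [0,-0.1,0,0]
    - [0.01,-0.1,0,0]
    - [0.01,-0.07,0,0]
    - [0,0,0,0]
    - [0,0,0,0]

```text
t: 22.58
eef_pos: [553.3, -110.4, 120.8]
tcp_rot: [-2.938, 1.571, -2.633]
ft_force: [1.2, 0.9, 0.6]
opening: 0.181
```

```bash
python3 look.py w12 "np.s_[180:300,380:640]"
```

```text
22.575 open 17.236454335883007 [ 553.3 -110.4  120.8] clampx -98.61 theta 0.035 Fu 0.48 [1.21 0.88 0.6 ]
109 [586.9 256.9] 30 [500.9 256.1] 50 [523.9 255.7] 70 [545.3 255.4]
```

Call:
step_arm:
  steps:
    - [0,0.05,0,0]
    - [-0.01,0.05,0,0]
    - [-0.01,0.05,0,0]
    - [0,0.06,0,0]
    - [0,0.05,0,0]
    - [0,0,0,0]
    - [0,0,0,0]

```text
t: 23.5
eef_pos: [549.9, -98.5, 122.5]
tcp_rot: [-1.079, 1.569, -0.774]
ft_force: [0.3, -6.1, 5.8]
opening: 0.182
```

```bash
python3 look.py w13 "np.s_[180:300,380:640]"
```

```text
23.5 open 17.327769962245434 [549.9 -98.5 122.5] clampx -86.25 theta 0.145 Fu -5.92 [ 0.33 -6.1   5.82]
109 [574.8 256.2] 30 [485.3 255.2] 50 [509.2 254.9] 70 [531.5 254.6]
```

View pics/w13c.png

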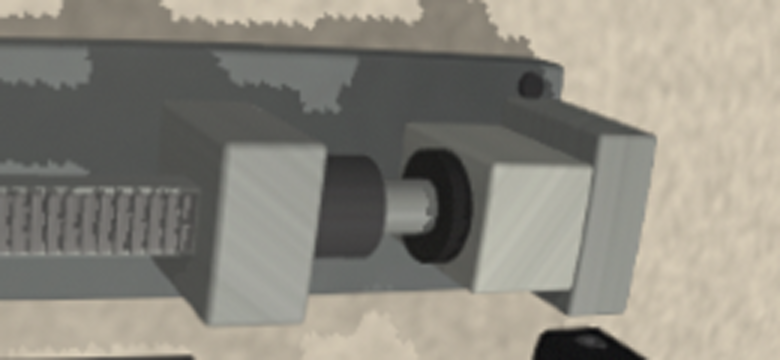

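```bash
python3 - <<'E'
from h import *
print("w13",padin(385,472,state()))
E
```

```text
w13 (np.float64(49.3), np.float64(74.2), 'pad in', np.float64(1.1))
```

Call:
step_arm:
  steps:
    - [0,0.05,0,0]
    - [0,0.05,0,0]
    - [0,0.05,0,0]
    - [0,0,0,0]
    - [0,0,0,0]

```text
t: 24.18
eef_pos: [548.1, -91.7, 122.9]
tcp_rot: [-0.96, 1.567, -0.655]
ft_force: [-0.5, -7.9, 9.4]
opening: 0.187
```

```bash
python3 look.py w14 "np.s_[180:300,380:640]"
```

```text
24.175 open 17.76121055947243 [548.1 -91.7 122.9] clampx -79.19 theta 0.207 Fu -7.37 [-0.5  -7.88  9.38]
109 [568.1 255.8] 30 [476.5 254.6] 50 [500.9 254.4] 70 [523.8 254.1]
```

View pics/w14c.png

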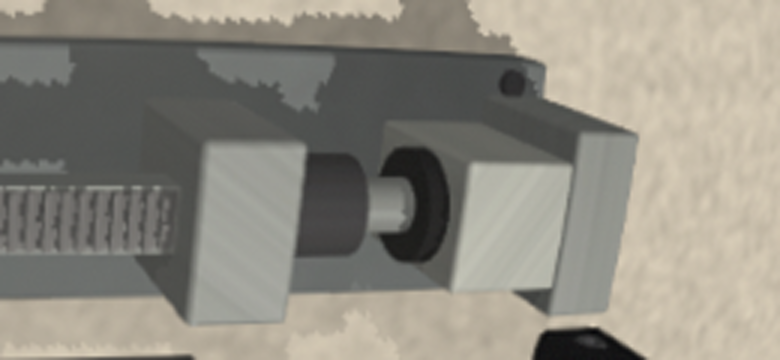

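```bash
python3 - <<'E'
from h import *
print("w14",padin(368,449.5,state()))
E
```

```text
w14 (np.float64(51.6), np.float64(74.4), 'pad in', np.float64(3.2))
```

Call:
step_arm:
  steps:
    - [0,0.05,0,0]
    - [0,0.05,0,0]
    - [0,0.05,0,0]
    - [0,0,0,0]
    - [0,0,0,0]

```text
t: 24.85
eef_pos: [546.1, -84.6, 123.0]
tcp_rot: [-0.902, 1.567, -0.597]
ft_force: [0.4, -8.0, 7.7]
opening: 0.181
```

```bash
python3 look.py w15 "np.s_[180:300,380:640]"
```

```text
24.85 open 17.1649534371542 [546.1 -84.6 123. ] clampx -71.82 theta 0.272 Fu -7.8 [ 0.44 -8.04  7.71]
109 [561.  255.6] 30 [467.1 254.3] 50 [492.1 254.1] 70 [515.6 253.9]
```

View pics/w15c.png

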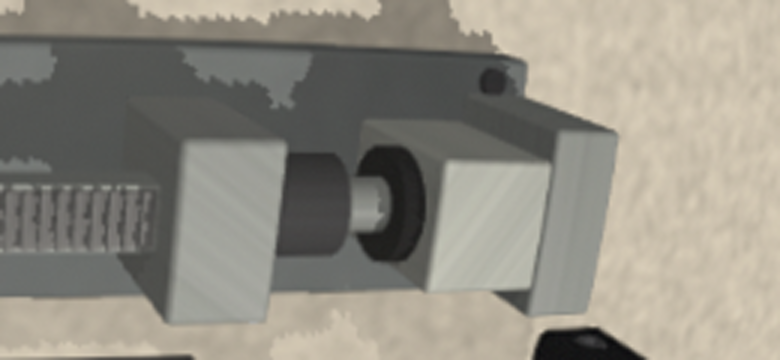

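```bash
python3 - <<'E'
from h import *
print("w15",padin(351,426.5,state()))
E
```

```text
w15 (np.float64(54.1), np.float64(74.8), 'pad in', np.float64(5.4))
```

Call:
step_arm:
  steps:
    - [0,0.05,0,0]
    - [0,0.05,0,0]
    - [0,0.02,0,0]
    - [0,0,0,0]
    - [0,0,0,0]

```text
t: 25.52
eef_pos: [544.4, -79.0, 122.8]
tcp_rot: [-0.93, 1.567, -0.625]
ft_force: [1.0, -10.5, 6.6]
opening: 0.184
```

```bash
python3 look.py w16 "np.s_[180:300,380:640]"
```

```text
25.525 open 17.43339690056305 [544.4 -79.  122.8] clampx -66.01 theta 0.324 Fu -10.29 [  1.02 -10.47   6.58]
109 [555.3 255.8] 30 [459.7 254.5] 50 [485.1 254.2] 70 [509.1 254. ]
```

View pics/w16c.png

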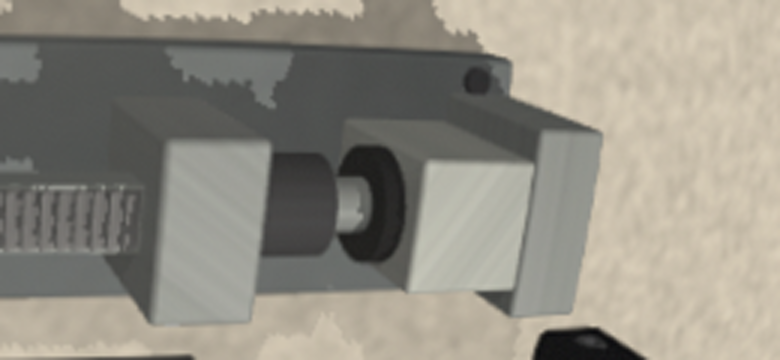

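```bash
python3 - <<'E'
from h import *
s=state();print("w16",padin(337,405.5,s), s['ft_force'])
im=cv2.imread("pics/w16c.png");cv2.imwrite("pics/z16.png",cv2.resize(im[110:300,220:620],None,fx=2,fy=2))
im=read_camera("side");cv2.imwrite("pics/side2.png",cv2.resize(im[230:350,240:370,::-1],(650,600),interpolation=cv2.INTER_CUBIC))
E
```

```text
w16 (np.float64(56.0), np.float64(74.3), 'pad in', np.float64(7.7)) [ 1.6331822  -8.3362014   6.24242721]
```

View pics/z16.png

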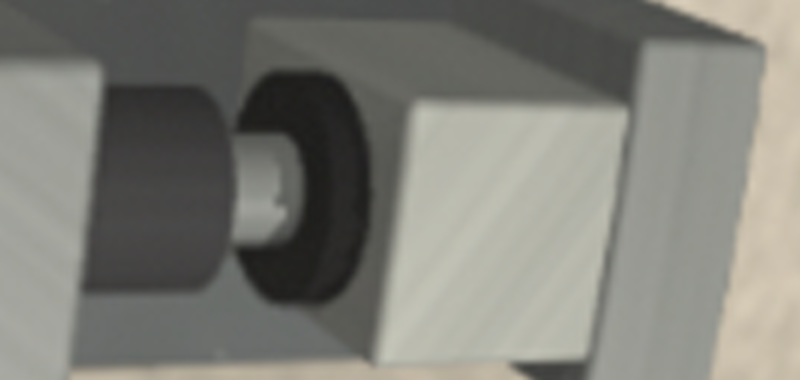

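View pics/side2.png

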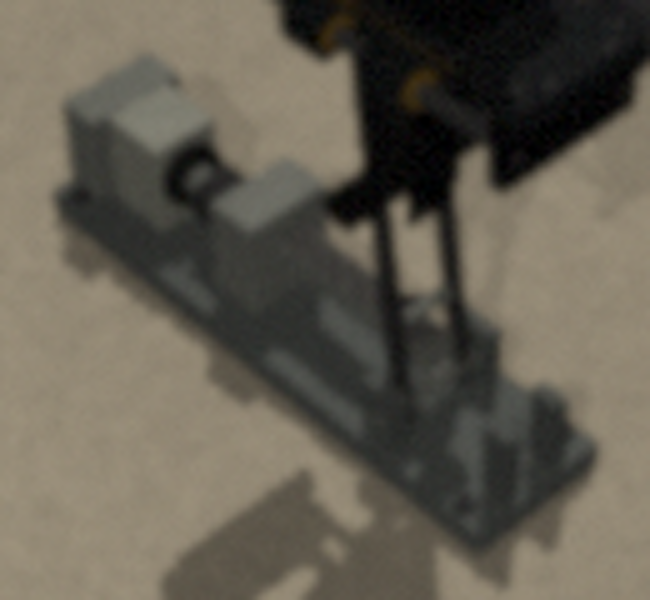

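The pad is 7.7 mm in, the block is flush with the jaw, and the trigger is held at about 0.32 rad, so I'm handing in.

```bash
python3 - <<'E'
from h import *
print(job_done()); s=state();print(s['t'],s['opening']*95,s['ft_force'],s['eef_pos'])
E
```

```text
the job is handed in; nothing more can be done
None
the job is handed in; nothing more can be done
```

I stood the smallest block on the clamp's bed, let go, and pumped the trigger three strokes by its crossbar. I handed in at about 26 s of the 64 s, still pinching the bar with the trigger forward. No verdict was reported.

**Last checks:**
- **Pad:** it measured about 7.7 mm in of 16 mm in the wrist picture. The same measurement read 0 when the pad was free. At 1.2 N per mm that is roughly 9 N.
- **Block:** it looked upright, and flush with the fixed jaw with no gap visible in the enlarged wrist picture. It was also upright and pressed home in the side picture.
- **Trigger:** it was at about 0.32 rad. The wrist force along the clamp was about 8.5 to 10 N, against 4.5 N with the pad free, so it rose as the pad compressed.
- **Bystanders:** nothing was brought near the tub, meter or spool, but I did not re-measure where they stand.

**Disagreements:**
- At the end of stroke two, a rough estimate from how far the jaw and disc shifted in the picture gave 4 to 5 mm pad travel. The ray measurement gave 2.5 mm and the force suggested about 3 mm.
- Early in stroke three the pad measured 1.1 mm in, less than the roughly 2.5 mm left before letting back. I put this down to sag or measurement error and relied on the later readings, which rose steadily: 3.2, 5.4, then 7.7 mm.

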